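# Load a watch movement into the dust-free test chamber

### The arm

A 6-joint arm with a two-finger parallel gripper is mounted at the origin on the work surface. World frame = base frame: x ahead of the robot, y to its left, z up, the work surface at z = 0. Lengths are in m, angles in rad, forces in N, time in s.
With the tool pointing down it reaches from about 0.35 to 0.85 m from the base axis. Payload 8.1 kg.
Tool frame: the origin (TCP) lies at the centre of the arm's flange, where the gripper is bolted on; the fingertips stand 186 mm ahead of it and the grasp point (between the pads) lies 167 mm ahead of it; z points along the fingers, y is the line along which they close (so a half turn about z gives the same grasp; the last joint's range is limited). The gripper opens to 93 mm and grips with 3 to 60 N. Pads are 15 mm wide; open, the fingers measure 128 mm over their backs; the gripper's body (75 mm by 188 mm) begins 65 mm behind the grasp point.
Start: joints at [1.026, 0.13, 1.488, -0, 1.523, -0.085], TCP at [0.266, 0.538, 0.405] pointing down, gripper open.
Joint ranges: [-2.96, 2.96], [-0.89, 2.26], [0.02, 2.5], [-1.34, 4.48], [0, 2.73], [-2.66, 2.66]. Speed limits (rad/s): [2.39, 2.39, 2.79, 3.14, 3.14, 3.14].

### API

Orientations are given as a rotation vector (axis times angle).
In Python, from plant import read_state, read_camera, camera_params, robot gives the robot as it stands.
- The arm moves only by the tool carry_out, never from a script. Its argument "targets" is a list of rows, each an object of numbers: "hand": the opening in per cent of the stroke, from 0 (shut) to 100 (fully open); "x", "y", "z": the shift along the tool's x, y, z in m; "ax", "ay", "az": the turn, a rotation vector about the tool's x, y, z in rad. In form: [{"hand": .., "x": .., "y": .., "z": .., "ax": .., "ay": .., "az": ..}, ...]. A call has 1 to 8 rows; each row is the pose to reach, as a shift and turn from the pose commanded when the call began, along the tool's axes at that moment; what a row does not reach only later rows make up. A row lasts 1/8 s, in which the tool goes at most 62.5 mm and 10.7 degrees, less where a joint would pass 70% of its speed; a pose out of reach is approached as far as the arm can. A call with a gripper value outside its range is refused whole. The fingers move at their own pace and stop on an object; "newtons" is the grip in N (left out, the last holds). Time passes only in rows, so rows that repeat a pose let the fingers close. It gives the time, the measured TCP pose, the force, the opening and the grip force at its end, in the units of the state.
- read_state(): the state, without advancing time (a new reading comes with each control period).
- read_camera(name): name is "scene" or "side" or "wrist"; returns (picture, depth): 480x640x3 uint8, blue, green, red; 480x640 float32, m along the optical axis (not along the pixel's ray), 0 where there is no reading.
- camera_params(name): a dict with "fx", "fy", "cx", "cy" (pixels), "k1" (the pictures are not rectified: a ray, as slopes to the right and down, at radius r is drawn at 1 + k1 r^2 times it, then the intrinsics apply), "position" and "rotation" of the camera in the world. Camera axes: x right, y up, looking along -z (the intrinsics and any distortion apply to the point x, -y, -z); pixel columns grow to the right and rows downward; lengths in m; the calibration is good to about 2 mm. A picture is of the moment at which its call begins: read the wrist's pose just before it. camera_params takes no time and is no camera call; for the wrist camera it gives the pose at the moment of the call.
- robot.close_job(): hands the job in; it is judged then, once.
The state is a dict: "t": time; "q": joint angles; "dq": joint speeds; "joint_torque": joint torques, N m; "tool_pos": TCP position; "orientation": TCP orientation; "force": force on the tool from outside, world axes, zero at the start; "wrist_torque": the same for the moment, N m; "opening": finger opening in m; "gripper_force": force on a finger pad.
Only numpy, scipy, OpenCV 4.12 (cv2) and the standard library are available. Lean on these libraries where they do the work, as an engineer would, in place of code of your own. Each camera call takes 0.05 s, during which the arm holds its last target. There are 200 camera calls.

### The job

Set the watch movement under its dust bell gently (no dropping, always upright) into the tray of the aluminium carrier on the bench. Then slide the carrier, tray first, through the sprung flap of the white test chamber until it is fully home against the stop inside, so that the flap closes again behind the tray, and let go. Leave the loupe, the bottle and the screwdriver where they are.

Things in the scene. Friction and masses are not known exactly. Their poses are not given: they have to be found in the camera images.
- movement: Brass watch movement (disc 60 mm across) under a low clear dust bell with a plain steel knob: one rigid piece, about 0.15 kg, 34 mm high. The bell's top is 20 mm above the underside; the knob is a cylinder 20 mm across, from 20 to 34 mm height. Origin: centre of the underside, z up along the knob. It stands on the bench left or right of the carrier.
- carrier: Aluminium carrier, loose on the bench, about 0.25 kg, 199 mm long: a tray at its front (+x), a flat tongue behind it (34 mm wide, 5 mm thick, x -12 to 107 mm) and an upright grip plate near the tongue's end. Origin: on the bench under the middle of the grip plate; x points from the grip to the tray, z up. It slides on the bench, held by the grip.
- grip (a point): Where to hold the carrier: on the upright grip plate, 62 mm above the bench. The plate is 14 mm thick (along the carrier's y), 24 mm long (along x) and its top is 80 mm above the bench. Axes as the carrier's. With the carrier home (tray's front against the chamber's stop) the grip stands 46 mm outside the flap's plane.
- tray (a point): Centre of the tray's floor (upper face, 5 mm above the bench), 147 mm ahead of the carrier's origin, same axes. Tray 80 mm long (carrier x 107 to 187 mm), 108 mm wide; walls 4 mm thick, front and sides 41 mm high, rear 16 mm; inside 72 by 100 mm: fingers opened up to 60 mm fit between the side walls.
- chamber: White test chamber fixed to the bench, 90 mm high, clear roof, grey control unit (110 mm high) on its +y side. Origin: on the bench, mid-doorway, in the closed flap's plane; x points inward; the doorway faces the robot. Doorway and passage 124 mm wide, no floor. Stop: the rear wall, 141 mm inside the flap's plane. Two flared guides, 30 mm high, reach 34 mm out, opening to 160 mm.
- flap (a joint): Angle of the aluminium flap, rad: 0 closed (hanging upright), up to 1.45 as it swings inward. Hinged at its top edge, 80 mm high; 116 mm wide, 66 mm long: its lower edge is 14 mm above the bench, so the tongue passes under it. A light spring (2 to 3 N at the edge) shuts it; it rides on the tray's walls and falls shut once the tray's rear is about 53 mm inside.
- loupe: Black watchmaker's loupe standing on the bench, 42 mm across, 44 mm high; origin at the centre of its underside. Not to be disturbed.
- oil_bottle: Small jar with a black cap, 48 mm across, 85 mm high; origin at the centre of its underside. Not to be disturbed.
- screwdriver: Screwdriver 150 mm long lying on the bench along its x. Not to be disturbed.
Things that resemble listed ones, but are neither listed nor needed, are in the scene too. Leave any blue look-alike of the movement alone.

How it is judged:
By the outcome, as a careful person would: the job done as asked, in the order asked, and still so for the second after the job is handed in, with the robot touching nothing.
It also fails if it takes over 53 s, if anything falls off the work surface, if the arm or the gripper's body presses on something with over 40 N, if the wrist force passes 120 N, or if a joint passes its speed limit or range.

## Working session

There is one attempt and no reset: what is moved stays moved. The work goes in short steps, Python scripts to look and compute and a tool call to move; the robot and the scene stay as the last step left them, time stands still between calls to the robot, and variables do not carry over. Pictures are saved under pics/ and viewed, at most 10 in all, crops included, and the job is handed in when it is done.

Besides the shell and the picture viewer there is one more tool, called after ">>>" by a JSON object that holds its "api" and its "payload", one argument or row to a line. carry_out: Moves the arm, as the interface text tells. Its arguments: {"type":"object","properties":{"targets":{"type":"array","items":{"type":"object","properties":{"hand":{"type":"number"},"x":{"type":"number"},"y":{"type":"number"},"z":{"type":"number"},"ax":{"type":"number"},"ay":{"type":"number"},"az":{"type":"number"}}}},"newtons":{"type":"number"}},"required":["targets"]}

```bash
mkdir -p pics; ls
cat > h.py <<'E'
import numpy as np, cv2
from plant import read_state, read_camera, camera_params, robot
def save(n,im): cv2.imwrite('pics/'+n+'.png',im)
def ray(P,u,v):
    x,y=(u-P['cx'])/P['fx'],(v-P['cy'])/P['fy']
    a,b=x,y
    for _ in range(20):
        s=1+P['k1']*(a*a+b*b); a,b=x/s,y/s
    R=np.array(P['rotation'])
    return np.array(P['position']),R@np.stack([a,-b,-np.ones_like(a)],0) if np.ndim(a) else R@np.array([a,-b,-1.])
def onplane(P,u,v,z):
    o,d=ray(P,u,v); t=(z-o[2])/d[2]
    return (o[:,None]+d*t).T if np.ndim(u) else o+d*t
def cloud(P,dep):
    v,u=np.mgrid[0:480,0:640]; o,d=ray(P,u.ravel().astype(float),v.ravel().astype(float))
    return (o[:,None]+d*dep.ravel()).T.reshape(480,640,3)
E
python3 - <<'E'
from h import *
for n in('scene','side'):
    P=camera_params(n); im,d=read_camera(n); save(n+'0',im); np.savez(n+'0.npz',im=im,d=d)
    print(n,{k:np.round(v,3).tolist() for k,v in P.items()})
print(read_state())
E
```

```text
pics
scene {'fx': 486.669, 'fy': 486.669, 'cx': 321.089, 'cy': 233.555, 'k1': -0.125, 'position': [1.079, 0.64, 0.746], 'rotation': [0.35, 1.08, 2.285]}
side {'fx': 512.368, 'fy': 512.368, 'cx': 325.911, 'cy': 236.744, 'k1': 0.017, 'position': [0.467, -0.709, 0.966], 'rotation': [0.69, -0.059, -0.187]}
{'t': 0.1, 'q': array([ 1.02561323e+00,  1.31063441e-01,  1.48913317e+00, -1.54350520e-05,
        1.52301971e+00, -8.54205215e-02]), 'dq': array([-0.00080568, -0.00062755, -0.00277912, -0.00037617,  0.0005951 ,
       -0.00021869]), 'joint_torque': array([ 1.05001487e-03, -5.61345077e+01, -4.93093693e+01,  7.70285237e-02,
        2.91584601e-02, -1.00060211e-04]), 'tool_pos': array([0.26613   , 0.53752495, 0.40382581]), 'orientation': array([-7.15736631e-01, -3.05847156e+00,  2.43186146e-03]), 'force': array([-0.56642642, -0.12910515,  0.3326708 ]), 'wrist_torque': array([ 0.03414091, -0.00382313, -0.02316657]), 'gripper_force': 0.0, 'opening': 0.09297548173808717}
```

```bash
sed -i "s/R=np.array(P\['rotation'\])/R=cv2.Rodrigues(np.array(P['rotation'],float))[0]/" h.py
```

```text
(no output)
```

View pics/scene0.png

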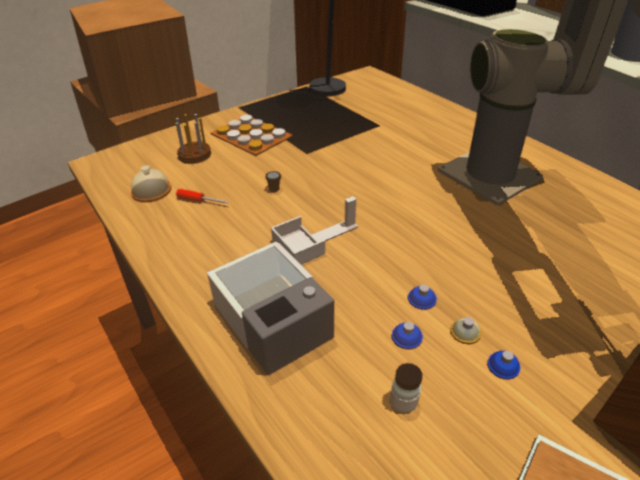

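View pics/side0.png

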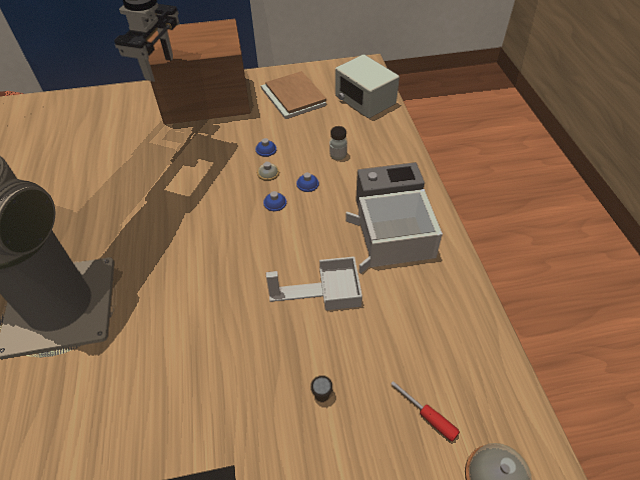

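The movement is the clear/brass bell at scene (466,328) = side (268,171). Things that could be mistaken for it are the blue bells at scene (423,294), (407,332) and (505,362), and the large grey bell at scene (150,183). The carrier's grip is at side (272,285), its tray at side (341,283), and the chamber at side (400,225).

Run:
```python
from h import *
C={}
for n in('scene','side'):
    P=camera_params(n); D=np.load(n+'0.npz'); im=D['im']; X=cloud(P,D['d']); C[n]=(P,im,X)
    def at(name,u,v): print(n,name,(u,v),np.round(X[v,u],3))
    if n=='scene':
        L=dict(knob=(467,323),b1=(424,289),b2=(407,326),b3=(507,356),grip=(350,201),bottle=(407,370),loupe=(273,177),big=(146,169))
    else:
        L=dict(knob=(268,167),b1=(275,196),b2=(308,177),b3=(266,143),grip=(272,273),bottle=(338,131),loupe=(321,382))
    for k,(u,v) in L.items(): at(k,u,v)
    # blue masks
    hsv=cv2.cvtColor(im,cv2.COLOR_BGR2HSV)
    m=cv2.inRange(hsv,(110,150,80),(130,255,255)); 
    N,_,st,ce=cv2.connectedComponentsWithStats(m)
    for i in range(1,N):
        if 100<st[i,4]<1500: print('blue',ce[i].round(1),onplane(P,*ce[i],.012).round(3))
    np.save(n+'X.npy',X)
# all points clustered by height, top-down map
P,im,X=C['side']
for nm,(zlo,zhi),(x0,x1,y0,y1) in [('grip',(.07,.09),(.3,.6,-.2,.2)),('trayrim',(.03,.05),(.4,.75,-.2,.12)),('chamber',(.08,.1),(.5,.9,-.1,.3))]:
    for n in C:
        X=C[n][2].reshape(-1,3); s=(X[:,2]>zlo)&(X[:,2]<zhi)&(X[:,0]>x0)&(X[:,0]<x1)&(X[:,1]>y0)&(X[:,1]<y1)
        p=X[s][:,:2].astype(np.float32)
        if len(p)>5: 
            r=cv2.minAreaRect(p); print(n,nm,len(p),np.round(cv2.boxPoints(r),3).tolist(), np.round(p.mean(0),3))
im=C['scene'][1][260:400,350:550]; im2=C['side'][1][120:320,220:460]
save('crop1',np.hstack([cv2.resize(im,(400,280)),cv2.resize(im2,(336,280))]));
```

```text
scene knob (467, 323) [0.508 0.332 0.034]
scene b1 (424, 289) [0.506 0.217 0.033]
scene b2 (407, 326) [0.603 0.266 0.035]
scene b3 (507, 356) [0.511 0.428 0.035]
scene grip (350, 201) [ 0.473 -0.059  0.08 ]
scene bottle (407, 370) [0.7   0.357 0.084]
scene loupe (273, 177) [ 0.533 -0.302  0.046]
scene big (146, 169) [1.079 0.64  0.746]
blue [423.9 295.7] [0.504 0.218 0.012]
blue [408.3 333.6] [0.599 0.269 0.012]
blue [504.  366.3] [0.516 0.432 0.012]
side knob (268, 167) [0.503 0.32  0.03 ]
side b1 (275, 196) [0.507 0.206 0.034]
side b2 (308, 177) [0.6   0.258 0.033]
side b3 (266, 143) [0.509 0.42  0.029]
side grip (272, 273) [ 0.469 -0.063  0.079]
side bottle (338, 131) [0.701 0.357 0.09 ]
side loupe (321, 382) [ 0.529 -0.309  0.05 ]
scene grip 75 [[0.45399999618530273, -0.07199999690055847], [0.4790000021457672, -0.07400000095367432], [0.47999998927116394, -0.0560000017285347], [0.45500001311302185, -0.05400000140070915]] [ 0.469 -0.062]
side grip 90 [[0.45500001311302185, -0.0729999989271164], [0.4779999852180481, -0.07500000298023224], [0.4790000021457672, -0.057999998331069946],
[... 193 characters left out ...]
3000000044703484], [0.4569999873638153, -0.00800000037997961]] [ 0.602 -0.072]
side trayrim 749 [[0.453000009059906, -0.0689999982714653], [0.5649999976158142, -0.2029999941587448], [0.7950000166893005, -0.012000000104308128], [0.6830000281333923, 0.12200000137090683]] [ 0.639 -0.051]
scene chamber 4671 [[0.6930000185966492, -0.03700000047683716], [0.8550000190734863, -0.041999999433755875], [0.8610000014305115, 0.18199999630451202], [0.6990000009536743, 0.1860000044107437]] [0.783 0.051]
side chamber 3690 [[0.6930000185966492, -0.03799999877810478], [0.8550000190734863, -0.041999999433755875], [0.8600000143051147, 0.16899999976158142], [0.6980000138282776, 0.1720000058412552]] [0.773 0.032]
```

View pics/crop1.png

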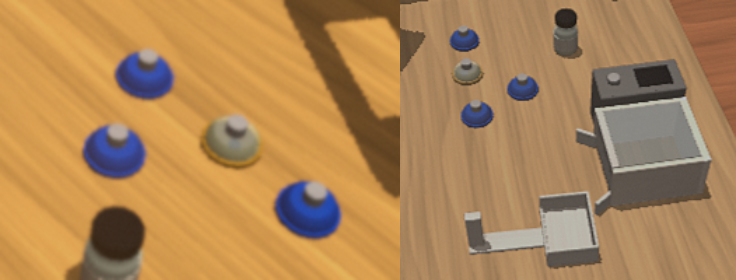

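The crop confirms the only brass/clear bell, at (0.505, 0.327), with blue bells on three sides. Next are the carrier and chamber poses, and the first shift.

```bash
cat >> h.py <<'E'
from scipy.spatial.transform import Rotation as Ro
def shift(p,yaw,cur=None):
    """TCP target p, tool down with tool x at world angle yaw+pi; in tool axes now"""
    s=read_state(); R=Ro.from_rotvec(s['orientation']); 
    a=yaw+np.pi; x=np.array([np.cos(a),np.sin(a),0]); z=np.array([0,0,-1.]); Rt=Ro.from_matrix(np.stack([x,np.cross(z,x),z],1))
    print('t',round(s['t'],2),'tcp',np.round(s['tool_pos'],4),'xyz',np.round(R.inv().apply(np.array(p)-s['tool_pos']),4),'turn',np.round((R.inv()*Rt).as_rotvec(),4))
E
python3 - <<'E'
from h import *
for n in('scene','side'):
    X=np.load(n+'X.npy').reshape(-1,3)
    def sel(c,r,z0,z1): return X[(np.hypot(X[:,0]-c[0],X[:,1]-c[1])<r)&(X[:,2]>z0)&(X[:,2]<z1)]
    k=sel((.506,.327),.03,.027,.045); print(n,'knob',len(k),np.median(k,0).round(4),k.mean(0).round(4))
    t=sel((.615,-.075),.085,.034,.046); t=t[t[:,0]<.69]; r=cv2.minAreaRect(t[:,:2].astype(np.float32)); print('tray rim',len(t),np.round(r[0],3),np.round(r[1],3),r[2])
    f=sel((.615,-.075),.035,-.01,.02); print('floor',f.mean(0).round(3))
    c=X[(X[:,0]>.6)&(X[:,0]<.95)&(abs(X[:,1]-.05)<.2)]
    for z0,z1 in((.085,.095),(.1,.115),(.01,.035)):
        q=c[(c[:,2]>z0)&(c[:,2]<z1)&(c[:,1]>-.06)]; 
        r=cv2.minAreaRect(q[:,:2].astype(np.float32)); print('ch',z0,len(q),np.round(r[0],3),np.round(r[1],3),r[2], q[:,:2].min(0).round(3),q[:,:2].max(0).round(3))
shift((.47,.327,.36),-.05)
E
```

```text
scene knob 86 [0.5039 0.3307 0.0332] [0.504  0.3305 0.0328]
tray rim 341 [ 0.613 -0.076] [0.113 0.082] 85.61721801757812
floor [ 0.606 -0.083  0.006]
ch 0.085 4305 [0.777 0.072] [0.224 0.163] 88.486572265625 [ 0.694 -0.04 ] [0.861 0.185]
ch 0.1 2895 [0.784 0.145] [0.077 0.151] 88.038330078125 [0.709 0.104] [0.861 0.186]
ch 0.01 1132 [0.731 0.095] [0.261 0.31 ] 0.012289904057979584 [ 0.6  -0.06] [0.861 0.25 ]
side knob 43 [0.4998 0.3263 0.0346] [0.4996 0.3266 0.0342]
tray rim 348 [ 0.626 -0.078] [0.113 0.105] 85.5286865234375
floor [ 0.615 -0.074  0.006]
ch 0.085 3404 [0.776 0.064] [0.207 0.162] 88.79925537109375 [ 0.693 -0.041] [0.856 0.169]
ch 0.1 1429 [0.782 0.144] [0.08 0.15] 88.51981353759766 [0.707 0.103] [0.857 0.184]
ch 0.01 921 [0.715 0.103] [0.252 0.311] 5.244975566864014 [ 0.6   -0.059] [0.854 0.25 ]
t 0.1 tcp [0.2661 0.5375 0.4038] xyz [-0.2761 -0.0981  0.044 ] turn [-0.0016 -0.0005 -0.4098]
```

>>> {"api": "carry_out", "payload": {
  "targets": [
    {"x": -0.07,"y": -0.025,"z": 0.01,"az": -0.1,"hand": 45},
    {"x": -0.14,"y": -0.05,"z": 0.02,"az": -0.2,"hand": 45},
    {"x": -0.21,"y": -0.075,"z": 0.035,"az": -0.3,"hand": 45},
    {"x": -0.276,"y": -0.098,"z": 0.044,"az": -0.41,"hand": 45},
    {"x": -0.276,"y": -0.098,"z": 0.044,"az": -0.41,"hand": 45},
    {"x": -0.276,"y": -0.098,"z": 0.044,"az": -0.41,"hand": 45},
    {"x": -0.276,"y": -0.098,"z": 0.044,"az": -0.41,"hand": 45},
    {"x": -0.276,"y": -0.098,"z": 0.044,"az": -0.41,"hand": 45}
  ],
  "newtons": 10
}}

```text
schema error: expected keys hand, x, y, z, ax, ay, az
```

Run:
```python
from h import *
P=camera_params('wrist'); im,d=read_camera('wrist'); save('w1',im); np.savez('w1.npz',im=im,d=d)
X=cloud(P,d).reshape(-1,3); k=X[(np.hypot(X[:,0]-.502,X[:,1]-.328)<.035)&(X[:,2]>.027)&(X[:,2]<.045)]
print(np.array(P['position']).round(3),len(k),k.mean(0).round(4),np.median(k,0).round(4),k.min(0).round(4),k.max(0).round(4))
shift((k[:,0].mean(),k[:,1].mean(),.209),-.05)
```

```text
[0.197 0.572 0.384] 182 [0.4992 0.331  0.0326] [0.4988 0.3312 0.0333] [0.4905 0.3201 0.027 ] [0.5108 0.3402 0.0355]
t 0.15 tcp [0.2661 0.5375 0.4039] xyz [-0.3005 -0.0814  0.195 ] turn [-1.400e-03 -4.000e-04 -4.098e-01]
```

View pics/w1.png

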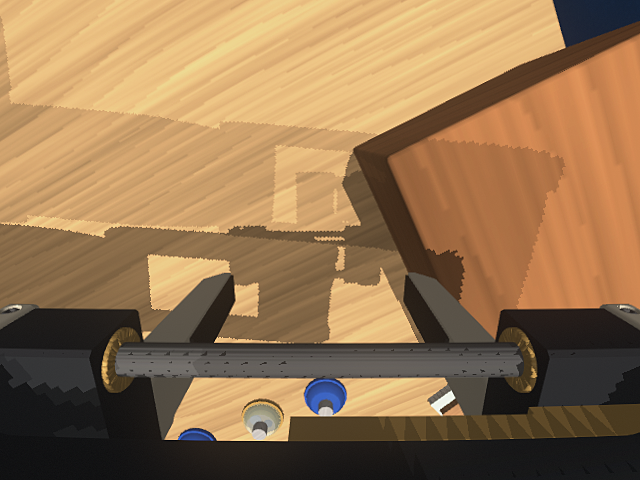

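The call was refused because every key is required; nothing moved. I'm resending it with full rows.

>>> {"api": "carry_out", "payload": {
  "targets": [
    {"x": -0.06,"y": -0.03,"z": 0.01,"ax": 0,"ay": 0,"az": -0.1,"hand": 45},
    {"x": -0.12,"y": -0.06,"z": 0.02,"ax": 0,"ay": 0,"az": -0.2,"hand": 45},
    {"x": -0.18,"y": -0.09,"z": 0.035,"ax": 0,"ay": 0,"az": -0.3,"hand": 45},
    {"x": -0.24,"y": -0.11,"z": 0.044,"ax": 0,"ay": 0,"az": -0.41,"hand": 45},
    {"x": -0.3,"y": -0.13,"z": 0.06,"ax": 0,"ay": 0,"az": -0.41,"hand": 45},
    {"x": -0.33,"y": -0.152,"z": 0.074,"ax": 0,"ay": 0,"az": -0.41,"hand": 45},
    {"x": -0.33,"y": -0.152,"z": 0.074,"ax": 0,"ay": 0,"az": -0.41,"hand": 45},
    {"x": -0.33,"y": -0.152,"z": 0.074,"ax": 0,"ay": 0,"az": -0.41,"hand": 45}
  ],
  "newtons": 10
}}

```text
t: 1.15
tool_pos: [0.4944, 0.2551, 0.3306]
orientation: [-0.08, -3.14, -0.0]
force: [-0.4, 0.5, 0.6]
opening: 0.042
gripper_force: 0.0
```

Run:
```python
from h import *
P=camera_params('wrist'); im,d=read_camera('wrist'); save('w2',im)
X=cloud(P,d).reshape(-1,3); k=X[(np.hypot(X[:,0]-.502,X[:,1]-.328)<.035)&(X[:,2]>.027)&(X[:,2]<.045)]
print(np.array(P['position']).round(3),len(k),k.mean(0).round(4),k.min(0).round(4),k.max(0).round(4))
shift((.501,.33,.209),-.05)
shift((k[:,0].mean(),k[:,1].mean(),.209),-.05)
```

```text
[0.417 0.259 0.31 ] 435 [0.5011 0.3286 0.0335] [0.492  0.3195 0.0274] [0.5114 0.3391 0.0364]
t 1.2 tcp [0.4942 0.2558 0.331 ] xyz [-0.0032  0.0744  0.1221] turn [ 0.0005 -0.0001  0.0006]
t 1.2 tcp [0.4942 0.2558 0.331 ] xyz [-0.0033  0.073   0.1221] turn [ 0.0005 -0.0001  0.0006]
```

>>> {"api": "carry_out", "payload": {
  "targets": [
    {"x": -0.003,"y": 0.05,"z": 0.0,"ax": 0,"ay": 0,"az": 0,"hand": 45},
    {"x": -0.0035,"y": 0.0735,"z": 0.03,"ax": 0,"ay": 0,"az": 0,"hand": 45},
    {"x": -0.0035,"y": 0.0735,"z": 0.075,"ax": 0,"ay": 0,"az": 0,"hand": 45},
    {"x": -0.0035,"y": 0.0735,"z": 0.105,"ax": 0,"ay": 0,"az": 0,"hand": 45},
    {"x": -0.0035,"y": 0.0735,"z": 0.122,"ax": 0,"ay": 0,"az": 0,"hand": 45},
    {"x": -0.0035,"y": 0.0735,"z": 0.122,"ax": 0,"ay": 0,"az": 0,"hand": 45},
    {"x": -0.0035,"y": 0.0735,"z": 0.122,"ax": 0,"ay": 0,"az": 0,"hand": 45}
  ],
  "newtons": 15
}}

```text
t: 2.08
tool_pos: [0.5022, 0.329, 0.2106]
orientation: [0.077, 3.138, 0.002]
force: [-0.3, -0.2, 0.3]
opening: 0.0416
gripper_force: 0.0
```

>>> {"api": "carry_out", "payload": {
  "targets": [
    {"x": 0,"y": 0,"z": 0,"ax": 0,"ay": 0,"az": 0,"hand": 10},
    {"x": 0,"y": 0,"z": 0,"ax": 0,"ay": 0,"az": 0,"hand": 10},
    {"x": 0,"y": 0,"z": 0,"ax": 0,"ay": 0,"az": 0,"hand": 10},
    {"x": 0,"y": 0,"z": 0,"ax": 0,"ay": 0,"az": 0,"hand": 10},
    {"x": 0,"y": 0,"z": 0,"ax": 0,"ay": 0,"az": 0,"hand": 10}
  ],
  "newtons": 15
}}

```text
t: 2.7
tool_pos: [0.502, 0.3284, 0.2095]
orientation: [0.078, 3.14, 0.001]
force: [-0.4, 0.2, 5.6]
opening: 0.0194
gripper_force: 15.0
```

>>> {"api": "carry_out", "payload": {
  "targets": [
    {"x": 0,"y": 0,"z": -0.01,"ax": 0,"ay": 0,"az": 0,"hand": 10},
    {"x": 0,"y": 0,"z": -0.03,"ax": 0,"ay": 0,"az": 0,"hand": 10},
    {"x": 0,"y": 0,"z": -0.06,"ax": 0,"ay": 0,"az": 0,"hand": 10},
    {"x": 0,"y": 0,"z": -0.09,"ax": 0,"ay": 0,"az": 0,"hand": 10},
    {"x": 0,"y": 0,"z": -0.12,"ax": 0,"ay": 0,"az": 0,"hand": 10},
    {"x": 0,"y": 0,"z": -0.13,"ax": 0,"ay": 0,"az": 0,"hand": 10},
    {"x": 0,"y": 0,"z": -0.13,"ax": 0,"ay": 0,"az": 0,"hand": 10}
  ],
  "newtons": 20
}}

```text
t: 3.58
tool_pos: [0.5018, 0.3283, 0.3396]
orientation: [0.078, 3.139, 0.001]
force: [0.6, -0.3, -2.0]
opening: 0.019
gripper_force: 20.0
```

Run:
```python
from h import *
s=read_state(); print(s['opening'],s['gripper_force'],s['force'])
shift((.54,-.065,.36),-.077)
```

```text
0.018971317091812826 19.998014867305756 [ 0.60585048 -0.26903871 -2.01864536]
t 3.58 tcp [0.5018 0.3283 0.3396] xyz [-0.0578 -0.3909 -0.0206] turn [0.0008 0.0014 0.0271]
```

>>> {"api": "carry_out", "payload": {
  "targets": [
    {"x": -0.02,"y": -0.045,"z": -0.02,"ax": 0,"ay": 0,"az": 0,"hand": 10},
    {"x": -0.04,"y": -0.095,"z": -0.02,"ax": 0,"ay": 0,"az": 0,"hand": 10},
    {"x": -0.065,"y": -0.145,"z": -0.02,"ax": 0,"ay": 0,"az": 0.01,"hand": 10},
    {"x": -0.085,"y": -0.195,"z": -0.02,"ax": 0,"ay": 0,"az": 0.015,"hand": 10},
    {"x": -0.11,"y": -0.245,"z": -0.02,"ax": 0,"ay": 0,"az": 0.02,"hand": 10},
    {"x": -0.13,"y": -0.295,"z": -0.02,"ax": 0,"ay": 0,"az": 0.027,"hand": 10},
    {"x": -0.155,"y": -0.345,"z": -0.02,"ax": 0,"ay": 0,"az": 0.027,"hand": 10},
    {"x": -0.175,"y": -0.38,"z": -0.02,"ax": 0,"ay": 0,"az": 0.027,"hand": 10}
  ],
  "newtons": 20
}}

```text
t: 4.58
tool_pos: [0.6575, -0.0624, 0.3564]
orientation: [-0.123, -3.136, -0.0]
force: [0.0, 0.7, -1.7]
opening: 0.0193
gripper_force: 20.0
```

>>> {"api": "carry_out", "payload": {
  "targets": [
    {"x": 0,"y": 0,"z": 0,"ax": 0,"ay": 0,"az": 0,"hand": 10},
    {"x": 0,"y": 0,"z": 0,"ax": 0,"ay": 0,"az": 0,"hand": 10}
  ],
  "newtons": 20
}}

```text
t: 4.82
tool_pos: [0.657, -0.0596, 0.3569]
orientation: [-0.121, -3.136, -0.001]
force: [-0.5, 0.5, -2.1]
opening: 0.0194
gripper_force: 20.0
```

Run:
```python
from h import *
P=camera_params('wrist'); im,d=read_camera('wrist'); save('w3',im); np.savez('w3.npz',im=im,d=d)
A=cloud(P,d); X=A.reshape(-1,3)
print(np.array(P['position']).round(3))
def sel(c,r,z0,z1): return X[(np.hypot(X[:,0]-c[0],X[:,1]-c[1])<r)&(X[:,2]>z0)&(X[:,2]<z1)]
for nm,c,r,z0,z1 in (('grip',(.468,-.065),.03,.072,.09),('rim',(.614,-.076),.085,.034,.046),('floor',(.614,-.076),.03,-.01,.02)):
    t=sel(c,r,z0,z1)
    if len(t)>5: r=cv2.minAreaRect(t[:,:2].astype(np.float32)); print(nm,len(t),np.round(r[0],4),np.round(r[1],4),r[2],t.mean(0).round(4),np.round(cv2.boxPoints(r),3).tolist())
shift((.6145,-.0763,.2145),-.077)
```

```text
[ 0.58  -0.053  0.337]
rim 1579 [ 0.615  -0.0768] [0.1077 0.0801] 85.45628356933594 [ 0.6261 -0.0815  0.0401] [[0.5709999799728394, -0.12700000405311584], [0.6510000228881836, -0.1340000033378601], [0.6589999794960022, -0.026000000536441803], [0.5789999961853027, -0.019999999552965164]]
floor 2881 [ 0.6139 -0.0762] [0.0588 0.0596] 85.88117980957031 [ 0.6134 -0.0759  0.0049] [[0.5820000171661377, -0.10300000011920929], [0.6420000195503235, -0.1080000028014183], [0.6460000276565552, -0.04899999871850014], [0.5860000252723694, -0.04500000178813934]]
t 4.88 tcp [ 0.657  -0.059   0.3574] xyz [ 0.0408 -0.0206  0.143 ] turn [ 0.0006 -0.0023  0.0009]
```

View pics/w3.png

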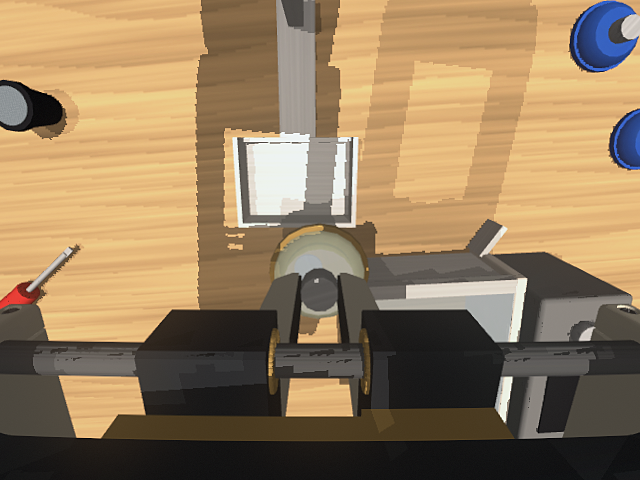

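The wrist view shows the empty tray at (297,182) and the upright movement in the fingers at (320,265). The rim fit of 107.7 x 80.1 mm matches the description. Now lowering it.

>>> {"api": "carry_out", "payload": {
  "targets": [
    {"x": 0.02,"y": -0.01,"z": 0.0,"ax": 0,"ay": 0,"az": 0,"hand": 10},
    {"x": 0.0403,"y": -0.021,"z": 0.02,"ax": 0,"ay": 0.0,"az": 0,"hand": 10},
    {"x": 0.0403,"y": -0.021,"z": 0.05,"ax": 0,"ay": 0,"az": 0,"hand": 10},
    {"x": 0.0403,"y": -0.021,"z": 0.08,"ax": 0,"ay": 0,"az": 0,"hand": 10},
    {"x": 0.0403,"y": -0.021,"z": 0.105,"ax": 0,"ay": 0,"az": 0,"hand": 10},
    {"x": 0.0403,"y": -0.021,"z": 0.12,"ax": 0,"ay": 0,"az": 0,"hand": 10},
    {"x": 0.0403,"y": -0.021,"z": 0.13,"ax": 0,"ay": 0,"az": 0,"hand": 10},
    {"x": 0.0403,"y": -0.021,"z": 0.135,"ax": 0,"ay": 0,"az": 0,"hand": 10}
  ],
  "newtons": 20
}}

```text
t: 5.88
tool_pos: [0.6159, -0.0774, 0.2238]
orientation: [0.12, 3.139, -0.0]
force: [0.7, -0.5, -2.0]
opening: 0.0194
gripper_force: 20.0
```

Run:
```python
from h import *
s=read_state(); print(s['force'],s['opening']); shift((.615,-.0767,.2145),-.079)
D=np.load('w3.npz'); P=camera_params('wrist')
# chamber from scene & side: rim of walls at 0.09, row-wise profile along y (0.72<x<0.84)
for n in('scene','side'):
    X=np.load(n+'X.npy').reshape(-1,3)
    for x0 in (.70,.74,.78,.82):
        q=X[(X[:,0]>x0)&(X[:,0]<x0+.03)&(X[:,2]>.084)&(X[:,2]<.096)&(abs(X[:,1]-.035)<.09)]
        h,e=np.histogram(q[:,1],np.arange(-.045,.12,.01)); print(n,x0,h)
    for y0 in(-.036,.0,.03,.06):
        q=X[(X[:,1]>y0)&(X[:,1]<y0+.03)&(X[:,2]>.084)&(X[:,2]<.096)&(X[:,0]>.6)]
        print(y0,q[:,0].min().round(4),q[:,0].max().round(4))
```

```text
[ 0.71252316 -0.543963   -2.00344641] 0.01938075683918573
t 5.88 tcp [ 0.6159 -0.0774  0.2238] xyz [0.0009 0.0007 0.0093] turn [0.     0.0003 0.0027]
scene 0.7 [ 3 40 53 51 50 48 54 58 55 56 60 55 58 57  1  0]
scene 0.74 [ 7 47 50 48 55 53 52 51 58 58 59 59 65 44  0  0]
scene 0.78 [12 53 48 52 56 52 60 55 64 56 68 55 68 37  0  0]
scene 0.82 [23 53 53 54 55 59 59 60 65 64 65 67 63 32  0  0]
-0.036 0.694 0.8561
0.0 0.6947 0.8569
0.03 0.6949 0.8574
0.06 0.6968 0.8583
side 0.7 [22 52 46 45 44 42 40 44 39 46 43 35 40 39 34 29]
side 0.74 [27 50 45 45 45 43 43 47 37 44 38 42 38 39 38 29]
side 0.78 [39 48 44 41 49 45 40 42 40 46 40 38 39 40 40 23]
side 0.82 [45 47 46 41 47 41 43 40 43 37 41 40 40 38 39 21]
-0.036 0.6933 0.8551
0.0 0.6941 0.8554
0.03 0.6952 0.8557
0.06 0.6956 0.8563
```

>>> {"api": "carry_out", "payload": {
  "targets": [
    {"x": 0,"y": 0,"z": 0.002,"ax": 0,"ay": 0,"az": 0,"hand": 10},
    {"x": 0,"y": 0,"z": 0.004,"ax": 0,"ay": 0,"az": 0,"hand": 10},
    {"x": 0,"y": 0,"z": 0.006,"ax": 0,"ay": 0,"az": 0,"hand": 10},
    {"x": 0,"y": 0,"z": 0.007,"ax": 0,"ay": 0,"az": 0,"hand": 10},
    {"x": 0,"y": 0,"z": 0.0075,"ax": 0,"ay": 0,"az": 0,"hand": 10},
    {"x": 0,"y": 0,"z": 0.0075,"ax": 0,"ay": 0,"az": 0,"hand": 10}
  ],
  "newtons": 20
}}

```text
t: 6.62
tool_pos: [0.6158, -0.0778, 0.2163]
orientation: [0.121, 3.139, 0.0]
force: [0.1, 0.0, -2.0]
opening: 0.0193
gripper_force: 20.0
```

>>> {"api": "carry_out", "payload": {
  "targets": [
    {"x": 0,"y": 0,"z": 0.0005,"ax": 0,"ay": 0,"az": 0,"hand": 10},
    {"x": 0,"y": 0,"z": 0.001,"ax": 0,"ay": 0,"az": 0,"hand": 10},
    {"x": 0,"y": 0,"z": 0.0015,"ax": 0,"ay": 0,"az": 0,"hand": 10},
    {"x": 0,"y": 0,"z": 0.002,"ax": 0,"ay": 0,"az": 0,"hand": 10},
    {"x": 0,"y": 0,"z": 0.002,"ax": 0,"ay": 0,"az": 0,"hand": 10}
  ]
}}

```text
t: 7.25
tool_pos: [0.6158, -0.0779, 0.2145]
orientation: [0.121, 3.139, -0.0]
force: [-2.1, -0.9, 1.9]
opening: 0.0193
gripper_force: 20.0
```

It's now in contact with the tray floor. Opening gently and lifting.

>>> {"api": "carry_out", "payload": {
  "targets": [
    {"x": 0,"y": 0,"z": 0,"ax": 0,"ay": 0,"az": 0,"hand": 22},
    {"x": 0,"y": 0,"z": 0,"ax": 0,"ay": 0,"az": 0,"hand": 30},
    {"x": 0,"y": 0,"z": 0,"ax": 0,"ay": 0,"az": 0,"hand": 40},
    {"x": 0,"y": 0,"z": 0,"ax": 0,"ay": 0,"az": 0,"hand": 40},
    {"x": 0,"y": 0,"z": -0.01,"ax": 0,"ay": 0,"az": 0,"hand": 40},
    {"x": 0,"y": 0,"z": -0.03,"ax": 0,"ay": 0,"az": 0,"hand": 40},
    {"x": 0,"y": 0,"z": -0.07,"ax": 0,"ay": 0,"az": 0,"hand": 40},
    {"x": 0,"y": 0,"z": -0.12,"ax": 0,"ay": 0,"az": 0,"hand": 40}
  ]
}}

```text
t: 8.25
tool_pos: [0.6154, -0.0778, 0.3361]
orientation: [-0.121, -3.139, -0.0]
force: [1.8, -0.2, 0.2]
opening: 0.0373
gripper_force: 0.0
```

>>> {"api": "carry_out", "payload": {
  "targets": [
    {"x": 0,"y": 0,"z": -0.03,"ax": 0,"ay": 0,"az": 0,"hand": 60},
    {"x": 0,"y": 0,"z": -0.05,"ax": 0,"ay": 0,"az": 0,"hand": 60},
    {"x": 0,"y": 0,"z": -0.05,"ax": 0,"ay": 0,"az": 0,"hand": 60}
  ]
}}

```text
t: 8.62
tool_pos: [0.6162, -0.0779, 0.3867]
orientation: [0.12, 3.135, -0.001]
force: [-0.4, -0.2, -0.5]
opening: 0.0555
gripper_force: 0.0
```

Run:
```python
from h import *
ims=[]
for n in('scene','side','wrist'):
    P=camera_params(n); im,d=read_camera(n); X=cloud(P,d).reshape(-1,3); np.savez(n+'1.npz',im=im,d=d,X=X); ims.append(im)
    def sel(c,r,z0,z1): return X[(np.hypot(X[:,0]-c[0],X[:,1]-c[1])<r)&(X[:,2]>z0)&(X[:,2]<z1)]
    for nm,c,r,z0,z1 in (('grip',(.468,-.065),.025,.07,.09),('rim',(.615,-.076),.085,.042,.052),('knob',(.615,-.077),.025,.033,.045)):
        t=sel(c,r,z0,z1)
        if len(t)>5: r=cv2.minAreaRect(t[:,:2].astype(np.float32)); print(n,nm,len(t),np.round(r[0],4),np.round(r[1],4),r[2],t.mean(0).round(4))
a=cv2.resize(ims[1][180:320,240:460],(400,254)); b=cv2.resize(ims[2],(400,300)); c=cv2.resize(ims[0][170:330,200:380],(400,355))
save('m1',np.vstack([np.hstack([c[:300],b]),np.hstack([a,a*0])]))
shift((.467,-.0652,.36),-.079)
```

```text
scene grip 75 [ 0.4673 -0.0648] [0.0185 0.0249] 84.28189849853516 [ 0.4684 -0.0622  0.0777]
scene rim 41 [ 0.6149 -0.0741] [0.1097 0.0803] 84.17410278320312 [ 0.6325 -0.0778  0.0429]
scene knob 56 [ 0.6139 -0.0768] [0.0211 0.0182] 53.16670227050781 [ 0.6143 -0.0753  0.0379]
side grip 92 [ 0.4671 -0.0658] [0.0164 0.0236] 84.33733367919922 [ 0.4666 -0.0681  0.0786]
side rim 126 [ 0.6139 -0.078 ] [0.1107 0.0788] 86.9561538696289 [ 0.626  -0.0817  0.0434]
side knob 68 [ 0.6138 -0.0783] [0.0194 0.0189] 20.476163864135742 [ 0.6139 -0.0793  0.039 ]
wrist grip 618 [ 0.4684 -0.0651] [0.0127 0.0241] 85.1312484741211 [ 0.469  -0.0653  0.0794]
wrist rim 67 [ 0.6154 -0.0767] [0.1064 0.0783] 85.94149017333984 [ 0.6307 -0.0752  0.0424]
wrist knob 309 [ 0.6153 -0.0781] [0.0191 0.0191] 0.8178181052207947 [ 0.6147 -0.0781  0.0386]
t 8.78 tcp [ 0.6153 -0.0777  0.3823] xyz [0.1488 0.0011 0.0228] turn [ 0.0003 -0.0028  0.0021]
```

View pics/m1.png

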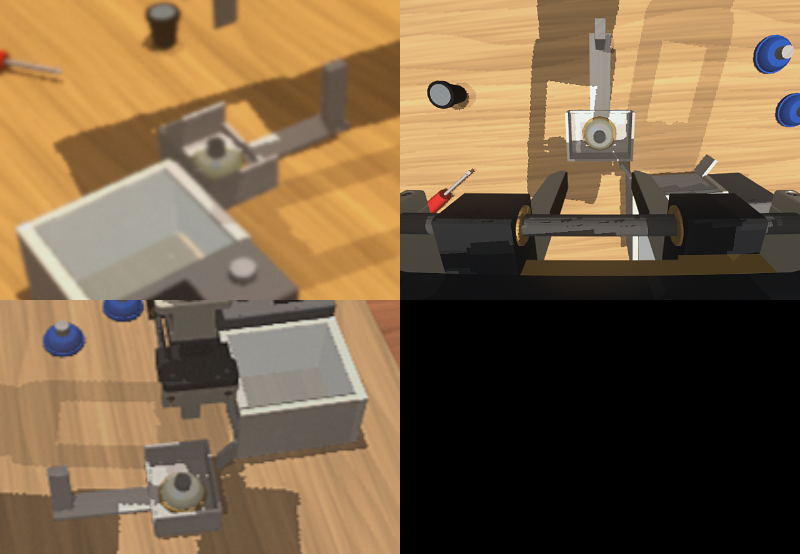

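The composite shows the movement upright and central in the tray, its knob within 1 mm of the tray centre, and the neighbours undisturbed. Moving above the grip plate, and measuring the chamber guides from the saved clouds.

>>> {"api": "carry_out", "payload": {
  "targets": [
    {"x": 0.05,"y": 0.0,"z": 0.0,"ax": 0,"ay": 0,"az": 0,"hand": 50},
    {"x": 0.1,"y": 0.0,"z": 0.0,"ax": 0,"ay": 0,"az": 0,"hand": 50},
    {"x": 0.14,"y": 0.001,"z": 0.01,"ax": 0,"ay": 0,"az": 0.0,"hand": 50},
    {"x": 0.1475,"y": 0.001,"z": 0.04,"ax": 0,"ay": 0,"az": 0.0,"hand": 50},
    {"x": 0.1475,"y": 0.001,"z": 0.06,"ax": 0,"ay": 0,"az": 0.0,"hand": 50},
    {"x": 0.1475,"y": 0.001,"z": 0.06,"ax": 0,"ay": 0,"az": 0.0,"hand": 50}
  ]
}}

```text
t: 9.52
tool_pos: [0.4674, -0.0652, 0.3211]
orientation: [-0.12, -3.133, -0.002]
force: [0.4, -0.0, -0.1]
opening: 0.0464
gripper_force: 0.0
```

Run:
```python
from h import *
shift((.468,-.0652,.229),-.079)
for n in('scene','side','wrist'):
    X=np.load(n+'1.npz')['X']
    q=X[(X[:,2]>.018)&(X[:,2]<.034)&(X[:,0]>.655)&(X[:,0]<.74)]
    for nm,a,b in(('L',.095,.13),('R',-.06,-.005)):
        g=q[(q[:,1]>a)&(q[:,1]<b)]
        for x0 in np.arange(.66,.70,.01):
            s=g[(g[:,0]>=x0)&(g[:,0]<x0+.01)]
            if len(s)>2: print(n,nm,x0.round(2),len(s),s[:,1].min().round(4),s[:,1].max().round(4),s[:,0].min().round(4))
    t=X[(X[:,2]>.085)&(X[:,2]<.094)&(X[:,0]>.69)&(X[:,0]<.86)&(X[:,1]<.1)&(X[:,1]>-.06)]
    for x0 in(.70,.73,.76,.79,.82):
        s=t[(t[:,0]>x0)&(t[:,0]<x0+.03)]
        if len(s): print(n,'wall',x0,s[:,1].min().round(4))
    u=X[(X[:,2]>.1)&(X[:,2]<.114)&(X[:,0]>.71)&(X[:,0]<.85)&(X[:,1]<.15)&(X[:,1]>.06)]
    if len(u): print(n,'unit',[u[(u[:,0]>x0)&(u[:,0]<x0+.03)][:,1].min().round(4) for x0 in(.71,.74,.77,.8,.82) if ((u[:,0]>x0)&(u[:,0]<x0+.03)).any()])
```

```text
t 9.53 tcp [ 0.4674 -0.0652  0.3211] xyz [-0.0012 -0.0001  0.0921] turn [ 0.001  -0.006   0.0021]
scene wall 0.7 -0.0358
scene wall 0.73 -0.039
scene wall 0.76 -0.0406
scene wall 0.79 -0.0395
scene wall 0.82 -0.0396
scene unit [np.float64(0.1091), np.float64(0.1083), np.float64(0.1071), np.float64(0.1055), np.float64(0.1046)]
side R 0.66 11 -0.0474 -0.0398 0.6654
side R 0.67 23 -0.0459 -0.0336 0.67
side R 0.68 21 -0.0386 -0.0266 0.6811
side R 0.69 24 -0.036 -0.006 0.6902
side wall 0.7 -0.0369
side wall 0.73 -0.0393
side wall 0.76 -0.0387
side wall 0.79 -0.0394
side wall 0.82 -0.041
side unit [np.float64(0.1048), np.float64(0.1043), np.float64(0.1014), np.float64(0.1021), np.float64(0.1025)]
wrist L 0.67 115 0.1095 0.1214 0.6707
wrist L 0.68 131 0.1027 0.1178 0.6801
wrist L 0.69 150 0.0956 0.1103 0.69
wrist R 0.66 35 -0.0473 -0.0408 0.6664
wrist R 0.67 71 -0.0475 -0.0343 0.6703
wrist R 0.68 71 -0.0402 -0.0279 0.6802
wrist R 0.69 56 -0.0359 -0.0269 0.6902
wrist wall 0.7 -0.0362
wrist wall 0.76 -0.0379
wrist wall 0.79 -0.0387
wrist unit [np.float64(0.126)]
```

>>> {"api": "carry_out", "payload": {
  "targets": [
    {"x": -0.001,"y": 0,"z": 0.03,"ax": 0,"ay": 0,"az": 0,"hand": 50},
    {"x": -0.001,"y": 0,"z": 0.06,"ax": 0,"ay": 0,"az": 0,"hand": 50},
    {"x": -0.001,"y": 0,"z": 0.085,"ax": 0,"ay": 0,"az": 0,"hand": 50},
    {"x": -0.001,"y": 0,"z": 0.092,"ax": 0,"ay": 0,"az": 0,"hand": 50},
    {"x": -0.001,"y": 0,"z": 0.092,"ax": 0,"ay": 0,"az": 0,"hand": 50},
    {"x": -0.001,"y": 0,"z": 0.092,"ax": 0,"ay": 0,"az": 0,"hand": 50}
  ],
  "newtons": 20
}}

```text
t: 10.28
tool_pos: [0.4704, -0.0657, 0.2336]
orientation: [0.121, 3.137, -0.001]
force: [-0.5, -0.5, 0.5]
opening: 0.0461
gripper_force: 0.0
```

>>> {"api": "carry_out", "payload": {
  "targets": [
    {"x": 0,"y": 0,"z": 0,"ax": 0,"ay": 0,"az": 0,"hand": 22},
    {"x": 0,"y": 0,"z": 0,"ax": 0,"ay": 0,"az": 0,"hand": 17},
    {"x": 0,"y": 0,"z": 0,"ax": 0,"ay": 0,"az": 0,"hand": 10},
    {"x": 0,"y": 0,"z": 0,"ax": 0,"ay": 0,"az": 0,"hand": 5},
    {"x": 0,"y": 0,"z": 0,"ax": 0,"ay": 0,"az": 0,"hand": 5}
  ],
  "newtons": 40
}}

```text
t: 10.9
tool_pos: [0.4698, -0.0656, 0.2324]
orientation: [0.121, 3.139, -0.0]
force: [-0.6, 0.9, 2.5]
opening: 0.0141
gripper_force: 40.0
```

Run:
```python
from h import *
for p,y in(((.43,-.03,.229),-.06),((.42,.01,.229),-.04),((.43,.0428,.229),-.026),((.63,.0376,.229),-.026)): shift(p,y)
s=read_state();print(s['force'],s['opening'],s['gripper_force'])
```

```text
t 10.9 tcp [ 0.4698 -0.0656  0.2324] xyz [0.0424 0.0324 0.0034] turn [-0.      0.0001 -0.0168]
t 10.9 tcp [ 0.4698 -0.0656  0.2324] xyz [0.0555 0.0715 0.0034] turn [-0.      0.0001 -0.0368]
t 10.9 tcp [ 0.4698 -0.0656  0.2324] xyz [0.048  0.105  0.0034] turn [-0.      0.0001 -0.0508]
t 10.9 tcp [ 0.4698 -0.0656  0.2324] xyz [-0.1518  0.1152  0.0034] turn [-0.      0.0001 -0.0508]
[-0.64306199  0.92871257  2.47685965] 0.014129043852649863 40.00063240528107
```

>>> {"api": "carry_out", "payload": {
  "targets": [
    {"x": 0.01,"y": 0.004,"z": 0,"ax": 0,"ay": 0,"az": 0,"hand": 5},
    {"x": 0.025,"y": 0.012,"z": 0,"ax": 0,"ay": 0,"az": -0.005,"hand": 5},
    {"x": 0.04,"y": 0.025,"z": 0,"ax": 0,"ay": 0,"az": -0.014,"hand": 5},
    {"x": 0.05,"y": 0.042,"z": 0,"ax": 0,"ay": 0,"az": -0.022,"hand": 5},
    {"x": 0.053,"y": 0.06,"z": 0,"ax": 0,"ay": 0,"az": -0.032,"hand": 5},
    {"x": 0.053,"y": 0.078,"z": 0,"ax": 0,"ay": 0,"az": -0.042,"hand": 5},
    {"x": 0.051,"y": 0.095,"z": 0,"ax": 0,"ay": 0,"az": -0.051,"hand": 5},
    {"x": 0.048,"y": 0.105,"z": 0,"ax": 0,"ay": 0,"az": -0.051,"hand": 5}
  ]
}}

```text
t: 11.9
tool_pos: [0.4296, 0.0436, 0.2323]
orientation: [-0.039, -3.141, 0.001]
force: [-2.2, -5.5, 4.5]
opening: 0.0136
gripper_force: 40.1
```

>>> {"api": "carry_out", "payload": {
  "targets": [
    {"x": 0,"y": 0,"z": 0,"ax": 0,"ay": 0,"az": 0,"hand": 5},
    {"x": 0,"y": 0,"z": 0,"ax": 0,"ay": 0,"az": 0,"hand": 5}
  ]
}}

```text
t: 12.15
tool_pos: [0.4299, 0.0433, 0.2323]
orientation: [0.04, 3.141, 0.002]
force: [-0.3, 4.6, 3.0]
opening: 0.0136
gripper_force: 40.0
```

Run:
```python
from h import *
s=read_state();print(s['force'],s['opening'],s['gripper_force'])
for n in('scene','side'):
    P=camera_params(n); im,d=read_camera(n); X=cloud(P,d).reshape(-1,3); save(n+'2',im)
    t=X[(X[:,2]>.03)&(X[:,2]<.044)&(X[:,0]>.52)&(X[:,0]<.64)&(abs(X[:,1]-.038)<.075)]
    r=cv2.minAreaRect(t[:,:2].astype(np.float32)); print(n,'rim',len(t),np.round(r[0],4),np.round(r[1],4),r[2])
    k=X[(X[:,2]>.0345)&(X[:,2]<.044)&(np.hypot(X[:,0]-.577,X[:,1]-.039)<.025)]; print('knob',len(k),k.mean(0).round(4))
shift((.63,.0376,.2324),-.026)
```

```text
[-0.2562099   4.59914996  2.9546991 ] 0.013639263577180805 40.01342833042145
scene rim 527 [0.5753 0.0414] [0.1129 0.0815] 87.51220703125
knob 54 [0.5761 0.0398 0.0389]
side rim 430 [0.5741 0.0404] [0.1132 0.0798] 88.96482849121094
knob 57 [0.5748 0.0359 0.0398]
t 12.25 tcp [0.4299 0.043  0.2323] xyz [-2.002e-01 -3.000e-04 -1.000e-04] turn [0.0011 0.     0.0003]
```

The tray is aligned with the passage to within about 2 mm. Pushing straight in.

>>> {"api": "carry_out", "payload": {
  "targets": [
    {"x": -0.008,"y": -0.001,"z": 0,"ax": 0,"ay": 0,"az": 0,"hand": 5},
    {"x": -0.02,"y": -0.001,"z": 0,"ax": 0,"ay": 0,"az": 0,"hand": 5},
    {"x": -0.034,"y": -0.001,"z": 0,"ax": 0,"ay": 0,"az": 0,"hand": 5},
    {"x": -0.048,"y": -0.001,"z": 0,"ax": 0,"ay": 0,"az": 0,"hand": 5},
    {"x": -0.062,"y": -0.001,"z": 0,"ax": 0,"ay": 0,"az": 0,"hand": 5},
    {"x": -0.074,"y": -0.001,"z": 0,"ax": 0,"ay": 0,"az": 0,"hand": 5},
    {"x": -0.082,"y": -0.001,"z": 0,"ax": 0,"ay": 0,"az": 0,"hand": 5},
    {"x": -0.084,"y": -0.001,"z": 0,"ax": 0,"ay": 0,"az": 0,"hand": 5}
  ]
}}

```text
t: 13.25
tool_pos: [0.5131, 0.0391, 0.2323]
orientation: [-0.041, -3.137, 0.001]
force: [-17.5, 0.3, 20.3]
opening: 0.0138
gripper_force: 40.0
```

>>> {"api": "carry_out", "payload": {
  "targets": [
    {"x": -0.008,"y": 0,"z": 0,"ax": 0,"ay": 0,"az": 0,"hand": 5},
    {"x": -0.018,"y": 0,"z": 0,"ax": 0,"ay": 0,"az": 0,"hand": 5},
    {"x": -0.028,"y": 0,"z": 0,"ax": 0,"ay": 0,"az": 0,"hand": 5},
    {"x": -0.038,"y": 0,"z": 0,"ax": 0,"ay": 0,"az": 0,"hand": 5},
    {"x": -0.048,"y": 0,"z": 0,"ax": 0,"ay": 0,"az": 0,"hand": 5},
    {"x": -0.056,"y": 0,"z": 0,"ax": 0,"ay": 0,"az": 0,"hand": 5},
    {"x": -0.06,"y": 0,"z": 0,"ax": 0,"ay": 0,"az": 0,"hand": 5},
    {"x": -0.06,"y": 0,"z": 0,"ax": 0,"ay": 0,"az": 0,"hand": 5}
  ]
}}

```text
t: 14.25
tool_pos: [0.5725, 0.0376, 0.2322]
orientation: [-0.041, -3.136, 0.001]
force: [-15.4, 0.8, 15.6]
opening: 0.014
gripper_force: 40.0
```

Run:
```python
from h import *
s=read_state();print(s['force'],s['opening'],s['gripper_force'])
ims=[]
for n in('scene','side'):
    P=camera_params(n); im,d=read_camera(n); X=cloud(P,d).reshape(-1,3); ims.append(im)
    
a=cv2.resize(ims[0][200:380,180:380],(400,360)); b=cv2.resize(ims[1][140:320,250:450],(400,360))
save('m2',np.hstack([a,b]))
shift((.6605,.0368,.2324),-.026)
```

```text
[-15.42017802   0.79073436  15.63593292] 0.01395457430621825 40.004260540008545
t 14.35 tcp [0.5724 0.0375 0.2322] xyz [-0.0881  0.0016 -0.0006] turn [-0.0006 -0.0054 -0.0002]
```

View pics/m2.png

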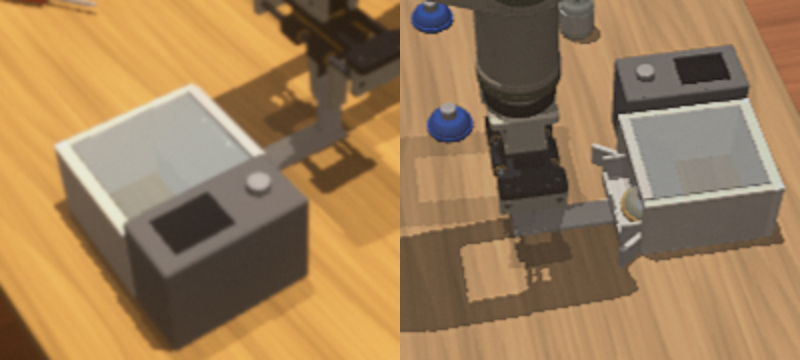

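The flap is swinging in ahead of the tray (side crop, about (635,205)) and the carrier is entering squarely. I'm relieving the downward press slightly and continuing.

>>> {"api": "carry_out", "payload": {
  "targets": [
    {"x": -0.005,"y": 0.0,"z": -0.0008,"ax": 0,"ay": 0,"az": 0,"hand": 5},
    {"x": -0.015,"y": 0.0005,"z": -0.0008,"ax": 0,"ay": 0,"az": 0,"hand": 5},
    {"x": -0.026,"y": 0.001,"z": -0.0008,"ax": 0,"ay": 0,"az": 0,"hand": 5},
    {"x": -0.037,"y": 0.001,"z": -0.0008,"ax": 0,"ay": 0,"az": 0,"hand": 5},
    {"x": -0.048,"y": 0.001,"z": -0.0008,"ax": 0,"ay": 0,"az": 0,"hand": 5},
    {"x": -0.058,"y": 0.001,"z": -0.0008,"ax": 0,"ay": 0,"az": 0,"hand": 5},
    {"x": -0.066,"y": 0.001,"z": -0.0008,"ax": 0,"ay": 0,"az": 0,"hand": 5},
    {"x": -0.07,"y": 0.001,"z": -0.0008,"ax": 0,"ay": 0,"az": 0,"hand": 5}
  ]
}}

```text
t: 15.35
tool_pos: [0.6426, 0.0366, 0.2322]
orientation: [-0.041, -3.135, 0.001]
force: [-13.4, -0.2, 10.5]
opening: 0.0139
gripper_force: 40.0
```

>>> {"api": "carry_out", "payload": {
  "targets": [
    {"x": -0.003,"y": 0.0,"z": 0,"ax": 0,"ay": 0,"az": 0,"hand": 5},
    {"x": -0.006,"y": 0.0,"z": 0,"ax": 0,"ay": 0,"az": 0,"hand": 5},
    {"x": -0.009,"y": 0.0,"z": 0,"ax": 0,"ay": 0,"az": 0,"hand": 5},
    {"x": -0.011,"y": 0,"z": 0,"ax": 0,"ay": 0,"az": 0,"hand": 5},
    {"x": -0.011,"y": 0,"z": 0,"ax": 0,"ay": 0,"az": 0,"hand": 5}
  ]
}}

```text
t: 15.98
tool_pos: [0.6541, 0.0363, 0.2323]
orientation: [-0.041, -3.138, 0.001]
force: [-5.7, -0.6, 3.8]
opening: 0.0139
gripper_force: 40.0
```

>>> {"api": "carry_out", "payload": {
  "targets": [
    {"x": -0.002,"y": 0.0,"z": 0,"ax": 0,"ay": 0,"az": 0,"hand": 5},
    {"x": -0.004,"y": 0.0,"z": 0,"ax": 0,"ay": 0,"az": 0,"hand": 5},
    {"x": -0.005,"y": 0.0,"z": 0,"ax": 0,"ay": 0,"az": 0,"hand": 5},
    {"x": -0.005,"y": 0,"z": 0,"ax": 0,"ay": 0,"az": 0,"hand": 5}
  ]
}}

```text
t: 16.48
tool_pos: [0.6588, 0.0363, 0.2323]
orientation: [-0.041, -3.137, 0.001]
force: [-9.2, -0.5, 6.5]
opening: 0.014
gripper_force: 40.0
```

>>> {"api": "carry_out", "payload": {
  "targets": [
    {"x": -0.001,"y": 0.0,"z": 0,"ax": 0,"ay": 0,"az": 0,"hand": 5},
    {"x": -0.002,"y": 0.0,"z": 0,"ax": 0,"ay": 0,"az": 0,"hand": 5},
    {"x": -0.002,"y": 0.0,"z": 0,"ax": 0,"ay": 0,"az": 0,"hand": 5}
  ]
}}

```text
t: 16.85
tool_pos: [0.6596, 0.0363, 0.2323]
orientation: [-0.041, -3.133, 0.001]
force: [-20.3, -0.3, 13.6]
opening: 0.0136
gripper_force: 40.0
```

>>> {"api": "carry_out", "payload": {
  "targets": [
    {"x": -0.001,"y": 0.0,"z": 0,"ax": 0,"ay": 0,"az": 0,"hand": 5},
    {"x": -0.0015,"y": 0.0,"z": 0,"ax": 0,"ay": 0,"az": 0,"hand": 5},
    {"x": -0.0015,"y": 0.0,"z": 0,"ax": 0,"ay": 0,"az": 0,"hand": 5}
  ]
}}

```text
t: 17.23
tool_pos: [0.6603, 0.0363, 0.2322]
orientation: [-0.041, -3.13, 0.001]
force: [-27.4, -1.4, 18.7]
opening: 0.0136
gripper_force: 40.0
```

Run:
```python
from h import *
s=read_state();print(s['force'],s['tool_pos'])
ims=[]
for n in('scene','side'):
    P=camera_params(n); im,d=read_camera(n); ims.append(im); X=cloud(P,d).reshape(-1,3)
    q=X[(X[:,0]>.6)&(X[:,0]<.72)&(X[:,1]>.0)&(X[:,1]<.07)&(X[:,2]>.015)&(X[:,2]<.075)]
    print(n,len(q),q.min(0).round(3),q.max(0).round(3))
a=cv2.resize(ims[0][200:380,180:380],(400,360)); b=cv2.resize(ims[1][140:320,250:450],(400,360))
save('m3',np.hstack([a,b]))
```

```text
[-27.40650368  -1.35259045  18.66573456] [0.66029336 0.0363257  0.23218036]
scene 203 [0.644 0.017 0.016] [0.668 0.06  0.075]
side 86 [0.642 0.    0.015] [0.699 0.04  0.057]
```

View pics/m3.png

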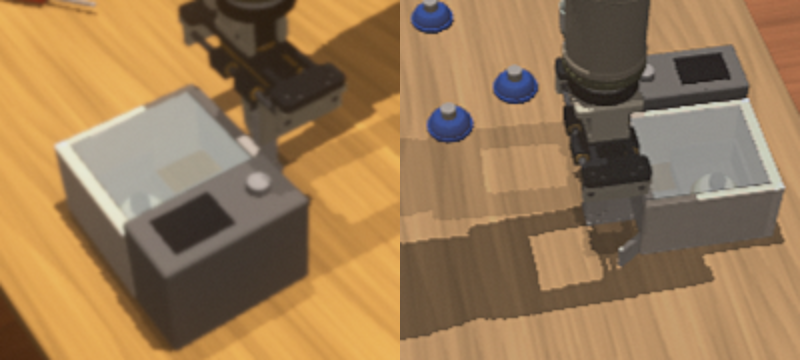

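>>> {"api": "carry_out", "payload": {
  "targets": [
    {"x": -0.001,"y": 0.0,"z": -0.0003,"ax": 0,"ay": 0,"az": 0,"hand": 5},
    {"x": -0.0015,"y": 0.0,"z": -0.0005,"ax": 0,"ay": 0,"az": 0,"hand": 5},
    {"x": -0.0015,"y": 0.0,"z": -0.0005,"ax": 0,"ay": 0,"az": 0,"hand": 5}
  ]
}}

```text
t: 17.7
tool_pos: [0.6611, 0.0363, 0.2321]
orientation: [-0.041, -3.128, 0.001]
force: [-30.4, -0.5, 19.6]
opening: 0.0137
gripper_force: 40.0
```

>>> {"api": "carry_out", "payload": {
  "targets": [
    {"x": 0,"y": 0,"z": 0,"ax": 0,"ay": 0,"az": 0,"hand": 30},
    {"x": 0,"y": 0,"z": 0,"ax": 0,"ay": 0,"az": 0,"hand": 45},
    {"x": 0,"y": 0,"z": 0,"ax": 0,"ay": 0,"az": 0,"hand": 45},
    {"x": 0,"y": 0,"z": -0.04,"ax": 0,"ay": 0,"az": 0,"hand": 45},
    {"x": 0,"y": 0,"z": -0.08,"ax": 0,"ay": 0,"az": 0,"hand": 45},
    {"x": 0,"y": 0,"z": -0.12,"ax": 0,"ay": 0,"az": 0,"hand": 45},
    {"x": 0.03,"y": 0,"z": -0.16,"ax": 0,"ay": 0,"az": 0,"hand": 45},
    {"x": 0.06,"y": 0,"z": -0.18,"ax": 0,"ay": 0,"az": 0,"hand": 45}
  ]
}}

```text
t: 18.7
tool_pos: [0.6049, 0.0382, 0.4166]
orientation: [0.041, 3.137, -0.0]
force: [0.6, 0.4, 0.5]
opening: 0.0419
gripper_force: 0.0
```

>>> {"api": "carry_out", "payload": {
  "targets": [
    {"x": 0.04,"y": 0,"z": 0,"ax": 0,"ay": 0,"az": 0,"hand": 45},
    {"x": 0.09,"y": 0,"z": 0,"ax": 0,"ay": 0,"az": 0,"hand": 45},
    {"x": 0.14,"y": 0,"z": 0,"ax": 0,"ay": 0,"az": 0,"hand": 45},
    {"x": 0.17,"y": 0,"z": 0,"ax": 0,"ay": 0,"az": 0,"hand": 45},
    {"x": 0.17,"y": 0,"z": 0,"ax": 0,"ay": 0,"az": 0,"hand": 45}
  ]
}}

```text
t: 19.32
tool_pos: [0.4339, 0.0428, 0.414]
orientation: [0.04, 3.14, -0.0]
force: [0.3, -0.7, -0.8]
opening: 0.0418
gripper_force: 0.0
```

Run:
```python
from h import *
ims=[]
for n in('scene','side'):
    P=camera_params(n); im,d=read_camera(n); ims.append(im); X=cloud(P,d).reshape(-1,3)
    g=X[(X[:,2]>.072)&(X[:,2]<.085)&(np.hypot(X[:,0]-.66,X[:,1]-.037)<.025)&(X[:,0]<.69)]
    r=cv2.minAreaRect(g[:,:2].astype(np.float32)); print(n,'grip',len(g),np.round(r[0],4),np.round(r[1],4),r[2])
    f=X[(X[:,0]>.69)&(X[:,0]<.76)&(abs(X[:,1]-.036)<.04)&(X[:,2]>.016)&(X[:,2]<.07)]
    print('flap',len(f)); 
    if len(f): print(np.percentile(f[:,0],[0,10,50,90,100]).round(3))
    t=X[(X[:,2]>.045)&(X[:,2]<.085)&(X[:,0]>.82)&(X[:,0]<.86)&(X[:,1]>-.02)&(X[:,1]<.08)]; print('rear',len(t),np.median(t,0).round(4) if len(t) else '')
a=cv2.resize(ims[0][220:340,200:340],(420,360)); b=cv2.resize(ims[1][170:290,260:440],(380,253))
b=np.vstack([b,np.zeros((107,380,3),np.uint8)]); save('m4',np.hstack([a,b])[:,:800])
```

```text
scene grip 92 [0.6541 0.0364] [0.0167 0.0258] 85.47908782958984
flap 0
rear 241 [0.8565 0.0333 0.0657]
side grip 76 [0.6544 0.0359] [0.0184 0.0236] 83.36190032958984
flap 135
[0.697 0.698 0.699 0.699 0.7  ]
rear 0
```

View pics/m4.png

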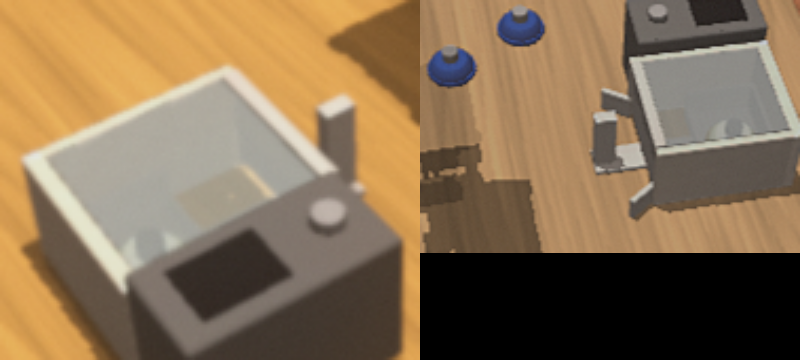

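The flap hangs closed at x≈0.700 and the grip stands at x≈0.654, about 46 mm outside it, so the carrier is fully home. The movement sits upright inside and the gripper is clear. Handing in.

```bash
python3 -c "
from plant import robot
print(robot.close_job())"
```

```text
the job is handed in; nothing more can be done
None
```

The movement is upright in the carrier's tray, the carrier is fully home against the stop, the flap has closed behind it and the gripper is clear; I handed the job in at about 19.4 s, and it returned no verdict.

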